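Ready the grinder for dressing: balance the stone, hold the guard

ROBOT

A 6-joint arm with a two-finger parallel gripper is mounted at the origin on a cart in front of the work surface, level with it; the furniture and walls round the work are solid. World frame = base frame: x ahead of the robot, y to its left, z up, the work surface at z = 0. Lengths are in m, angles in rad, forces in N, time in s.
With the tool pointing down it reaches from about 0.375 to 0.975 m from the base axis. Payload 3.8 kg.
Tool frame: the origin (TCP) lies midway between the tips of the shut fingers; the grasp point (between the pads) lies 19 mm behind it; z points along the fingers, y is the line along which they close (so a half turn about z gives the same grasp; the last joint's range is limited). The gripper opens to 85 mm and grips with 20 to 120 N. Pads are 22 mm wide; open, the fingers measure 114 mm over their backs; the gripper's body (76 mm by 85 mm) begins 54 mm behind the grasp point. The pads swing forward as they close: fully open they stand 13 mm farther back than shut.
Start: joints at [-1.331, 0.264, 1.604, -0, 1.274, -0.037], TCP at [0.184, -0.649, 0.231] pointing down, gripper open.
Joint ranges: [-2.63, 2.63], [-0.94, 2.18], [0.31, 2.57], [-1.31, 4.45], [0, 2.66], [-2.55, 2.55]. Speed limits (rad/s): [2.57, 2.57, 3.14, 3.14, 3.14, 3.14].

INTERFACE

Orientations are given as a rotation vector (axis times angle).
In Python, from workcell import bot gives the robot as it stands.
- The arm moves only by the tool jog_arm, never from a script. Its argument "motion" is a list of rows, each a list of 5 numbers: the opening, from -1 (shut) to 1 (fully open), then the shift along the tool's x, y, z in mm, then the turn about the tool's z in degrees. In form: [[claw, x, y, z, twist], ...]. A call has 1 to 10 rows; each row shifts and turns the commanded pose from where the row before left it, along the tool's axes as they then stand; what a row does not reach is not made up. A row lasts 1/12 s, in which the tool goes at most 41.7 mm and 7.16 degrees, less where a joint would pass 70% of its speed; a pose out of reach is approached as far as the arm can. A call with a gripper value outside its range is refused whole. The fingers move at their own pace and stop on an object; "force" is the grip in N (left out, the last holds). Time passes only in rows, so rows that do not move let the fingers close. It gives the time, the measured TCP pose, the force, the opening and the grip force at its end, in the units of the state.
- bot.read_state(): the state, without advancing time (a new reading comes with each control period).
- bot.read_camera(name): name is "side" or "top"; returns (picture, depth): 420x560x3 uint8, red, green, blue; 420x560 float32, m along the optical axis (not along the pixel's ray), 0 where there is no reading.
- bot.get_calibration(name): a dict with "vfov" (degrees; the focal length in pixels is half the picture's height over the tangent of half this angle, whatever the lens; pixels are square), "cx", "cy" (the principal point, pixels), "rvec" (rotation vector, rad) and "tvec" (3), from world to camera coordinates, as OpenCV has them. Camera axes: x right, y down, z forward; pixel columns grow to the right and rows downward; lengths in m; the calibration is good to about 2 mm. A picture is of the moment at which its call begins. get_calibration takes no time and is no camera call.
- bot.finish_job(): hands the job in; it is judged then, once.
The state is a dict: "time": time; "q": joint angles; "joint_vel": joint speeds; "joint_torque": joint torques, N m; "tool_pos": TCP position; "tcp_rot": TCP orientation; "wrist_force": force on the tool from outside, world axes, zero at the start; "torque": the same for the moment, N m; "width": opening from 0.0 (shut) to 1.0 (fully open); "grip_force": force on a finger pad.
Only numpy, scipy, OpenCV 4.12 (cv2) and the standard library are available. Lean on these libraries where they do the work, as an engineer would, in place of code of your own. Each camera call takes 0.05 s, during which the arm holds its last target. There are 200 camera calls.

TASK

I am about to dress the wheel of the small bench grinder. Lay the dark oil stone flat on the very top of the domed steel rest and let go, so that it balances there on its own; then lift the grinder's sprung wheel guard by its bar handle to 45 degrees from shut and hold it there, because it snaps shut if released. Finish while still holding the guard at 45 degrees with the stone still balanced, and leave the other things on the bench where they lie.

Things in the scene. Friction and masses are not known exactly. Their poses are not given: they have to be found in the camera images.
- stone_center (a point): Centre of the oil stone, a loose dark grey block with chipped edges, 25 x 51 x 13 mm (x, y, z), about 90 g, lying flat on the bench; the point is 6.5 mm above its underside. Its y axis runs along its 51 mm length, its x axis across its 25 mm width, z up.
- oil_stone: The oil stone itself, the same block; origin at the centre of its underside.
- dome_top (a point): Crown of the domed rest, 52 mm above the bench: a smooth steel hemisphere of 40 mm radius on a low collar (80 mm wide), screwed to a 104 x 84 x 6 mm plate. z up. The stone rocks on it and stays if its middle is within some 5 mm of the crown when it is let go; its centre then stands 6.5 mm above the crown.
- dome_rest: The domed rest, fixed to the bench, to the left or the right of the grinder; origin at the centre of its plate's underside.
- guard (a joint): Opening angle of the wheel guard in rad: 0 shut (as it starts), growing as its front is lifted up and back, away from the robot, stop at 1.4; 45 degrees is 0.785. A torsion spring and its weight pull it shut from any angle: some 3 to 5 N of lift at the handle hold it at 45 degrees.
- guard_handle (a point): Middle of the guard's handle: a round steel bar 10 mm thick and 64 mm long, level, parallel to the hinge, 165 mm from the hinge line. With the guard shut it stands 98 mm above the bench, level with the hinge, on two 6 mm arms (42 mm apart) with 38 mm of free space between bar and guard front. The guard's top is 18 mm higher than the bar when shut. The round bar can turn between finger pads. Its x axis points from bar to hinge, y along the bar; it turns with the guard.
- guard_hinge (a point): Middle of the guard's hinge line, 98 mm above the bench, fixed to the grinder, behind the wheel as seen from the robot. y along the hinge line (to the left), x away from the robot, z up; it turns with the grinder's yaw, and does not turn with the guard.
- grinder: The small bench grinder: a 180 x 160 x 12 mm base plate screwed to the bench, a ribbed motor on its left and a grinding wheel 84 mm across under a narrow (48 mm) bright steel box-shaped guard 117 mm above the bench. Origin at the centre of the base's underside; x points away from the robot from the handle to the hinge (handle 90 mm in front of the origin, hinge 75 mm behind it).
- abrasive_pad: A rolled dark grey scuff pad 30 x 58 x 19 mm, fibrous, bystander: not the stone; origin under its centre.
- nut: A steel hexagon nut 22 x 24 x 12 mm, bystander; origin under its centre.
- tape_roll: A black tape roll 68 x 70 x 19 mm lying flat, bystander; origin under its centre.
- pliers: Slip-joint pliers 55 x 157 x 14 mm, bystander; origin under its centre.
- spanner: A combination spanner 29 x 197 x 8 mm, bystander; origin under its centre.
- ratchet: A ratchet 35 x 194 x 28 mm, bystander; origin under its centre.
Mind the look-alikes: they are no part of the job. What is shaped like the oil_stone but blue or turquoise is not meant.

How it is judged:
On the way, in this order (a step that is already met when the one before it is completed fails the run):
1. the oil stone is balanced on top of the dome and let go, while the guard is still shut (horizontal distance between stone_center and dome_top below 0.012 m and z of stone_center in the frame of dome_top above 0.002 m and angle between stone_center's own z axis and vertical below 0.3 rad and contact force between oil_stone and dome_rest above 0.2 N and contact force between oil_stone and the arm below 0.05 N and contact force between oil_stone and the fingers below 0.05 N and linear speed of oil_stone below 0.03 m/s and value of joint guard below 0.1 rad), for 0.4 s.
2. the guard is lifted to 45 degrees and held, the stone still balanced (horizontal distance between stone_center and dome_top below 0.012 m and z of stone_center in the frame of dome_top above 0.002 m and angle between stone_center's own z axis and vertical below 0.3 rad and contact force between oil_stone and dome_rest above 0.2 N and contact force between oil_stone and the arm below 0.05 N and contact force between oil_stone and the fingers below 0.05 N and linear speed of oil_stone below 0.03 m/s and value of joint guard between 0.68 and 0.89 rad and contact force between the fingers and guard above 1 N), for 0.3 s.
At the end, for the whole second after the job is handed in: The fingers hold the guard still at 45 degrees, within 6 (at least 1 N on it); the oil stone balances on the dome alone, at rest, its centre within 12 mm of the crown, tilted under 0.3 rad, untouched by the robot; no bystander has moved over 40 mm or touched the guard (all of step 2 and velocity of joint guard between -0.1 and 0.1 rad/s); the arm keeps its last pose, push and grip.
It fails at once if a bystander (pad, nut, tape, pliers, spanner, ratchet) is moved by more than 40 mm (distance of any of abrasive_pad, nut, tape_roll, pliers, spanner, ratchet from where it was at the start of the episode above 0.04 m).
It fails at once if the guard is propped with the stone or another loose thing (contact force between any of oil_stone, abrasive_pad, nut, tape_roll, pliers, spanner, ratchet and guard above 0.2 N).
It also fails if it takes over 61 s, if anything falls off the work surface, if the arm or the gripper's body presses on something with over 40 N, if the wrist force passes 120 N, or if a joint passes its speed limit or range.

## Working session

There is one attempt and no reset: what is moved stays moved. The work goes in short steps, Python scripts to look and compute and a tool call to move; the robot and the scene stay as the last step left them, time stands still between calls to the robot, and variables do not carry over. Pictures are saved under pics/ and viewed, at most 10 in all, crops included, and the job is handed in when it is done.

Besides the shell and the picture viewer there is one more tool, called after "Emit:" by a JSON object that holds its "method" and its "body", one argument or row to a line. jog_arm: Moves the arm, as the interface text tells. Its arguments: {"type":"object","properties":{"motion":{"type":"array"},"force":{"type":"number"}},"required":["motion"]}

```bash
mkdir -p pics
cat > h.py <<'E'
import numpy as np, cv2
from workcell import bot
def cam(n):
    c=bot.get_calibration(n); p,d=bot.read_camera(n)
    f=p.shape[0]/2/np.tan(np.radians(c["vfov"])/2)
    R=cv2.Rodrigues(np.array(c["rvec"],float))[0]; t=np.array(c["tvec"],float)
    return p,d,f,c["cx"],c["cy"],R,t
def xyz(C):
    p,d,f,cx,cy,R,t=C
    v,u=np.mgrid[:d.shape[0],:d.shape[1]]
    P=np.stack([(u-cx)/f*d,(v-cy)/f*d,d],-1)
    W=(P-t)@R
    W[d==0]=np.nan
    return W
def save(n,p): cv2.imwrite(f"pics/{n}.png",p[...,::-1])
E
python3 - <<'E'
from h import *
for n in("top","side"):
    C=cam(n); save(n+"0",C[0]); np.savez(n+"0.npz",p=C[0],d=C[1],W=xyz(C))
    print(n,C[2:5],-C[5].T@C[6],C[5][2])
print(bot.read_state())
E
```

```text
top (np.float64(480.05366572525617), 283.4288849579014, 211.68697564309375) [0.20098269 0.02338863 1.76947327] [ 0.19393123 -0.02191521 -0.98077031]
side (np.float64(453.80940800562524), 278.137269673057, 218.50273810562535) [0.32876424 1.10108428 0.55887587] [ 0.16601624 -0.90020773 -0.40257253]
{'time': 0.1, 'q': array([-1.33090420e+00,  2.64666485e-01,  1.60526001e+00,  4.82867574e-08,
        1.27370247e+00, -3.68744960e-02]), 'joint_vel': array([-8.98318907e-04, -2.21678320e-03, -3.56013209e-03, -9.95038102e-05,
        4.47732917e-04, -9.59609404e-04]), 'joint_torque': array([ 9.14077755e-04, -5.16706109e+01, -3.68589056e+01, -4.10471102e-05,
        6.27846457e-03, -1.39226145e-05]), 'tool_pos': array([ 0.18429679, -0.64865564,  0.23008197]), 'tcp_rot': array([-3.10955349e+00, -4.33078298e-01,  3.23850063e-04]), 'wrist_force': array([ 0.90824974,  0.02039254, -0.18031702]), 'torque': array([-0.00682478,  0.03482498,  0.00070488]), 'grip_force': 0.0, 'width': 0.9961971253519812}
```

View pics/top0.png

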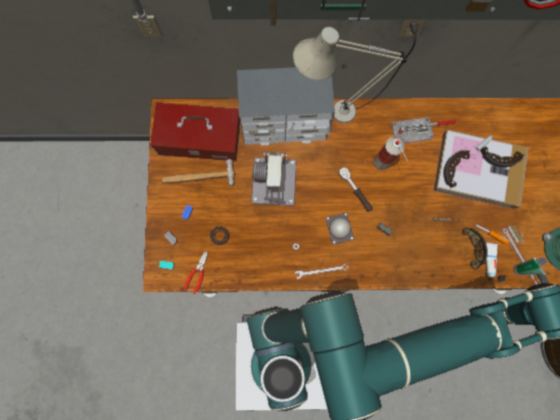

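View pics/side0.png

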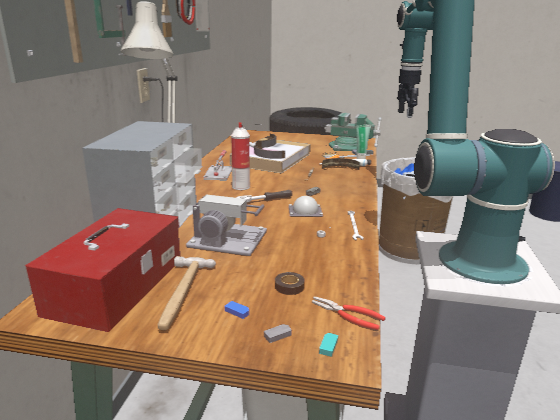

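The frames show two blue/turquoise decoys: blue at top (187,212) and turquoise at (166,265). Two grey candidates remain, at top (170,238) / side (278,333) and top (385,229) / side (313,191). The first looks like a flat block (stone) and the second like a rolled pad. The dome is at top (340,228), the grinder at (273,180), and the guard handle sits in front of it. I'll confirm with one enlarged crop and measure.

Run:
```python
from h import *
T=np.load("top0.npz"); S=np.load("side0.npz")
def crop(p,u,v,w,h): return cv2.resize(p[v-h:v+h,u-w:u+w],(400,300),interpolation=cv2.INTER_CUBIC)
a=np.hstack([crop(T['p'],170,238,24,18),crop(T['p'],385,229,24,18)])
b=np.hstack([crop(S['p'],278,333,24,18),crop(T['p'],274,180,40,30)])
save("crop1",np.vstack([a,b]))
W=T['W']
for n,(u,v) in dict(a=(170,238),b=(385,229),dome=(340,228),guard=(275,170)).items():
    w=W[v-40:v+40,u-40:u+40].reshape(-1,3); 
    print(n,W[v,u])
for n,(u,v),r in (("a",(170,238),14),("b",(385,229),14)):
    w=W[v-r:v+r,u-r:u+r]; m=w[...,2]>0.006
    k=w[m]; print(n,m.sum(),k.mean(0),k[:,2].max(),np.median(k[:,2]))
    print(cv2.minAreaRect(k[:,:2].astype(np.float32)*1000))
# bench height check
print("bench",[W[v,u,2] for u,v in((220,260),(320,260),(400,260),(300,215))])
w=W[195:260,305:375].reshape(-1,3); k=w[w[:,2]>0.02]
A=np.c_[2*k,np.ones(len(k))]; s=np.linalg.lstsq(A,(k**2).sum(1),rcond=None)[0]
print("sphere",s[:3],np.sqrt(s[3]+s[:3]@s[:3]),k[:,2].max(),len(k))
```

```text
a [0.45247038 0.40216867 0.01126671]
b [ 0.47935787 -0.39158268  0.01972145]
dome [ 0.47871859 -0.21968315  0.05363262]
guard [0.67984061 0.01505628 0.11617416]
a 140 [0.45580403 0.40130758 0.01141813] 0.027804164641575313 0.010352485732273986
((454.49591064453125, 404.92620849609375), (101.86980438232422, 99.17674255371094), 1.6606584787368774)
b 205 [ 0.48038569 -0.39314372  0.01298777] 0.032123870815461496 0.010538003786948165
((484.9608154296875, -393.0081481933594), (101.64595794677734, 100.06876373291016), 87.45578002929688)
bench [np.float64(-0.013074231960444582), np.float64(0.000685597749206055), np.float64(0.0007199668529828259), np.float64(0.008875387993142482)]
sphere [ 0.52639323 -0.26036525 -0.02197265] 0.0913908029870646 0.06039715077044815 430
```

View pics/crop1.png

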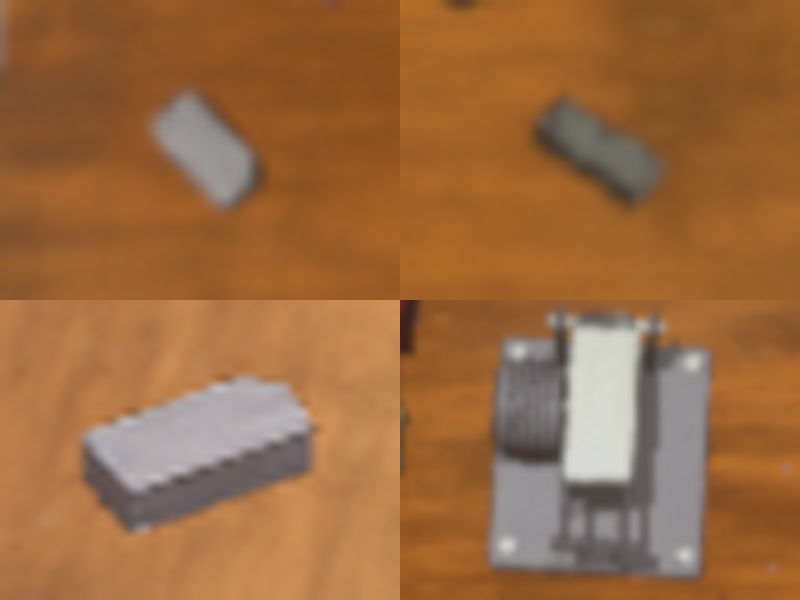

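Left crops: the block at top (170,238) is a flat, chipped, smooth block, so it is the oil stone. The one at (385,229) is fibrous and dented, so it is the pad. The bottom right crop shows the grinder with the handle bar in front, near top (273,205). I'll measure by colour and rays onto planes.

```bash
cat >> h.py <<'E'
def ray(n,uv,z):
    c=bot.get_calibration(n); f=210/np.tan(np.radians(c["vfov"])/2)
    R=cv2.Rodrigues(np.array(c["rvec"],float))[0]; t=np.array(c["tvec"],float)
    uv=np.atleast_2d(np.array(uv,float))
    D=np.c_[(uv[:,0]-c["cx"])/f,(uv[:,1]-c["cy"])/f,np.ones(len(uv))]@R
    o=-R.T@t
    return o+D*((z-o[2])/D[:,2])[:,None]
def blob(p,u,v,r,smax,vmin=0,vmax=255):
    hsv=cv2.cvtColor(p,cv2.COLOR_RGB2HSV)
    m=((hsv[...,1]<smax)&(hsv[...,2]>=vmin)&(hsv[...,2]<=vmax)).astype(np.uint8)
    k=np.zeros_like(m); k[v-r:v+r,u-r:u+r]=m[v-r:v+r,u-r:u+r]
    n,l,s,c=cv2.connectedComponentsWithStats(k)
    i=1+np.argmax(s[1:,4]); return (l==i),s[i],c[i]
def rect(n,m,z):
    v,u=np.nonzero(m); return cv2.minAreaRect((ray(n,np.c_[u,v],z)[:,:2]*1000).astype(np.float32)), ray(n,np.c_[u,v],z)[:,:2].mean(0)
E
python3 - <<'E'
from h import *
T=np.load("top0.npz")['p']; S=np.load("side0.npz")['p']
for n,p,u,v,r,vm in(("top",T,170,238,14,0),("side",S,278,333,22,130),("side",S,278,333,22,0)):
    m,s,c=blob(p,u,v,r,110,vm); print(n,s,c,rect(n,m,.013))
m,s,c=blob(T,340,228,28,110); print("dome",s,c,rect("top",m,.006))
m,s,c=blob(T,340,228,28,60,150); print("domebright",s,c)
m,s,c=blob(T,274,182,32,110); print("grinder",s,c,rect("top",m,.012))
m,s,c=blob(T,276,168,24,80,170); print("guardtop",s,c,rect("top",m,.117))
def crop(p,u,v,w,h): return cv2.resize(p[v-h:v+h,u-w:u+w],(400,300),interpolation=cv2.INTER_CUBIC)
a=np.hstack([crop(T,274,196,24,18),crop(T,340,228,24,18)])
b=np.hstack([crop(S,235,210,48,36),crop(S,306,205,32,24)])
save("crop2",np.vstack([a,b]))
E
```

```text
top [164 231  13  14 107] [170.34579439 237.38317757] (((454.13214111328125, 400.1032409667969), (53.34376525878906, 25.506805419921875), 45.3805046081543), array([0.45451507, 0.4006202 ]))
side [264 324  28  14 221] [277.5520362  330.22171946] (((454.5451354980469, 402.48968505859375), (52.6286506652832, 34.0453987121582), 25.383865356445312), array([0.45425955, 0.40250559]))
side [264 324  28  19 354] [277.41525424 332.63841808] (((452.9625244140625, 408.6082458496094), (57.91133499145508, 37.99725341796875), 40.8264274597168), array([0.45312958, 0.40966168]))
dome [326 213  28  31 604] [339.35264901 228.18708609] (((486.2132568359375, -223.9423828125), (103.16123962402344, 82.66484832763672), 12.459120750427246), array([ 0.48583236, -0.22398767]))
domebright [332 220  17  16 198] [339.8030303  227.15151515]
grinder [ 251  152   45   54 2120] [273.57169811 179.69245283] (((679.1838989257812, 19.671669006347656), (162.076171875, 205.89952087402344), 87.08222198486328), array([0.67236359, 0.02014866]))
guardtop [267 154  16  32 398] [273.9120603  170.33919598] (((681.892333984375, 17.4014892578125), (49.844234466552734, 117.38250732421875), 86.9032974243164), array([0.67848065, 0.01893928]))
```

View pics/crop2.png

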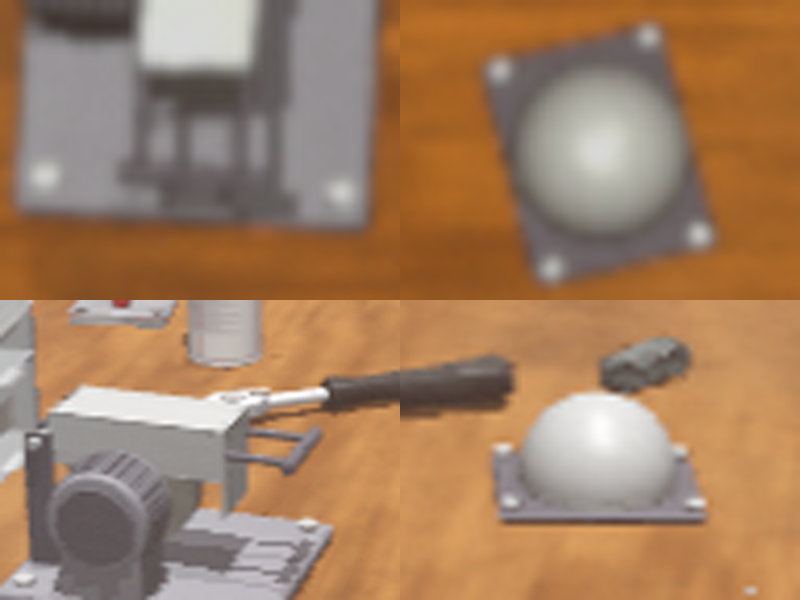

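```bash
cat >> h.py <<'E'
def go(x,y,z,yaw=None):
    s=bot.read_state(); R=cv2.Rodrigues(s["tcp_rot"])[0]; p=s["tool_pos"]
    ya=np.degrees(np.arctan2(R[1,0],R[0,0]))
    print("t",round(s["time"],2),"pos",p.round(4),"yaw",ya.round(2),"tilt",R[:,2].round(4),"F",s["wrist_force"].round(2),"w",round(s["width"],3),"g",round(s["grip_force"],2),"q6",s["q"][5].round(2))
    print(" tool mm",(R.T@(np.array([x,y,z])-p)*1000).round(1),"twist",None if yaw is None else round(ya-yaw,2))
E
python3 - <<'E'
from h import *
print("screws",ray("top",[[339.53,227.85]],.008),"brightdome",ray("top",[[339.8,227.15]],.05))
f=lambda X,Y:(250+(X+.5)/8.333-.5,178+(Y+.5)/8.333-.5)
print("bar",ray("top",[f(190,173),f(118,170),f(278,180)],.098))
T=np.load("top0.npz")['p']; S=np.load("side0.npz")['p']
# side dome silhouette: centre column -> y check ; top of dome row
m,s,c=blob(S,306,205,24,60,140); print("sidedome",s,c,ray("side",[c],.032))
# side: bar right end approx crop (315,435)-(290,465)
g=lambda X,Y:(187+(X+.5)/4.167-.5,174+(Y-300+.5)/4.167-.5)
print("bar side ends",ray("side",[g(316,433),g(291,467)],.098))
go(.42,-.38,.2,45.4)
E
```

```text
screws [[ 0.48668222 -0.22441061  0.008     ]] brightdome [[ 0.48244176 -0.21957106  0.05      ]]
bar [[ 0.58033399  0.02505834  0.098     ]
 [ 0.58181234  0.055865    0.098     ]
 [ 0.57706335 -0.01259909  0.098     ]]
sidedome [289 196  34  20 474] [305.3649789  206.63080169] [[ 0.4816472  -0.18544276  0.032     ]]
bar side ends [[ 0.57639434 -0.0049084   0.098     ]
 [ 0.57912808  0.05317973  0.098     ]]
t 0.1 pos [ 0.1843 -0.6487  0.2301] yaw 15.86 tilt [-5.e-04  2.e-03 -1.e+00] F [ 0.91  0.02 -0.18] w 0.996 g 0.0 q6 -0.04
 tool mm [ 300.1 -194.    30.5] twist -29.54
```

Emit:
{"method": "jog_arm", "body": {
  "motion": [
    [1,30,-19.4,0,0],
    [1,30,-19.4,0,0],
    [1,30,-19.4,0,0],
    [1,30,-19.4,0,0],
    [1,30,-19.4,0,0],
    [1,30,-19.4,0,0],
    [1,30,-19.4,0,0],
    [1,30,-19.4,0,0],
    [1,30,-19.4,0,0],
    [1,30,-19.4,0,0]
  ]
}}

```text
time: 0.93
tool_pos: [0.4206, -0.379, 0.2309]
tcp_rot: [-3.111, -0.433, 0.001]
wrist_force: [1.5, -0.7, -1.2]
width: 0.999
grip_force: 0.0
```

```bash
python3 -c "
from h import *
go(.5,0,.2,45.4)"
```

```text
t 0.93 pos [ 0.4206 -0.379   0.2309] yaw 15.85 tilt [-4.e-04  5.e-04 -1.e+00] F [ 1.5  -0.74 -1.21] w 0.999 g 0.0 q6 0.52
 tool mm [ 179.9 -342.9   31. ] twist -29.55
```

Emit:
{"method": "jog_arm", "body": {
  "motion": [
    [1,18,-34.3,0,0],
    [1,18,-34.3,0,0],
    [1,18,-34.3,0,0],
    [1,18,-34.3,0,0],
    [1,18,-34.3,0,0],
    [1,18,-34.3,0,0],
    [1,18,-34.3,0,0],
    [1,18,-34.3,0,0],
    [1,18,-34.3,0,0],
    [1,18,-34.3,0,0]
  ]
}}

```text
time: 1.77
tool_pos: [0.4991, 0.0003, 0.231]
tcp_rot: [3.112, 0.433, -0.0]
wrist_force: [1.6, -0.2, 0.6]
width: 1.0
grip_force: 0.0
```

```bash
python3 -c "
from h import *
go(.4545,.401,.2,45.4)"
```

```text
t 1.77 pos [4.991e-01 3.000e-04 2.310e-01] yaw 15.86 tilt [-3.e-04 -1.e-04 -1.e+00] F [ 1.58 -0.23  0.62] w 1.0 g 0.0 q6 1.24
 tool mm [  66.6 -397.6   31. ] twist -29.54
```

Emit:
{"method": "jog_arm", "body": {
  "motion": [
    [1,6.7,-39.8,0,0],
    [1,6.7,-39.8,0,0],
    [1,6.7,-39.8,0,0],
    [1,6.7,-39.8,0,0],
    [1,6.7,-39.8,0,0],
    [1,6.7,-39.8,0,0],
    [1,6.7,-39.8,0,0],
    [1,6.7,-39.8,0,0],
    [1,6.7,-39.8,0,0],
    [1,6.7,-39.8,0,0]
  ]
}}

```text
time: 2.6
tool_pos: [0.4541, 0.4014, 0.2308]
tcp_rot: [3.111, 0.434, -0.001]
wrist_force: [1.4, -0.3, -0.4]
width: 1.001
grip_force: 0.0
```

Emit:
{"method": "jog_arm", "body": {
  "motion": [
    [1,0,0,20,-6],
    [1,0,0,20,-6],
    [1,0,0,20,-6],
    [1,0,0,20,-6],
    [1,0,0,20,-5.5],
    [1,0,0,20,0],
    [1,0,0,20,0],
    [1,0,0,20,0],
    [1,0,0,0,0]
  ]
}}

```text
time: 3.35
tool_pos: [0.4517, 0.3969, 0.066]
tcp_rot: [2.896, 1.21, -0.014]
wrist_force: [-0.5, 0.2, -0.7]
width: 1.0
grip_force: 0.0
```

```bash
python3 -c "
from h import *
go(.4545,.401,.001,45.4)
C=cam('side');D=cam('top')
def crop(p,u,v,w,h): return cv2.resize(p[v-h:v+h,u-w:u+w],(400,300),interpolation=cv2.INTER_CUBIC)
save('c3',np.hstack([crop(C[0],278,320,60,45),crop(D[0],170,235,48,36)]))"
```

```text
t 3.35 pos [0.4517 0.3969 0.066 ] yaw 45.36 tilt [-0.0074 -0.006  -1.    ] F [-0.47  0.19 -0.74] w 1.0 g 0.0 q6 1.46
 tool mm [ 5.5 -0.9 65. ] twist -0.04
```

View pics/c3.png

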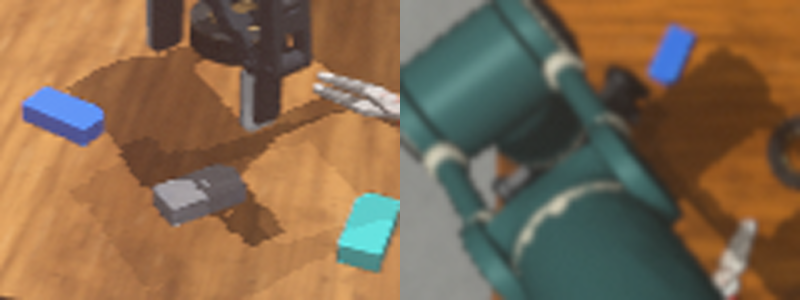

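The side crop shows the stone at crop (200,195), untouched below the open fingers, with the arm hiding it from the top camera. I'll go down after a fresh reading.

```bash
python3 -c "
from h import *
go(.4545,.401,.001,45.4)"
```

```text
t 3.45 pos [0.4542 0.3989 0.0702] yaw 45.36 tilt [-0.0023 -0.0019 -1.    ] F [-0.47  0.32 -0.31] w 0.999 g 0.0 q6 1.46
 tool mm [ 1.9 -1.3 69.2] twist -0.04
```

Emit:
{"method": "jog_arm", "body": {
  "motion": [
    [0.2,1,-1,14,0],
    [0.2,0,0,14,0],
    [0.2,0,0,14,0],
    [0.2,0,0,14,0],
    [0.2,0,0,7,0],
    [0.2,0,0,5,0],
    [0.2,0,0,0,0],
    [0.2,0,0,0,0],
    [0.2,0,0,0,0]
  ],
  "force": 30
}}

```text
time: 4.2
tool_pos: [0.4557, 0.4014, 0.0039]
tcp_rot: [-2.898, -1.211, -0.002]
wrist_force: [-0.3, 0.2, 0.1]
width: 0.6
grip_force: 0.0
```

```bash
python3 -c "
from h import *
go(.4545,.401,.001,45.4)"
```

```text
t 4.2 pos [0.4557 0.4014 0.0039] yaw 45.36 tilt [ 1.e-03  8.e-04 -1.e+00] F [-0.29  0.18  0.12] w 0.6 g 0.0 q6 1.46
 tool mm [-1.2 -0.5  2.9] twist -0.04
```

Emit:
{"method": "jog_arm", "body": {
  "motion": [
    [-0.2,-1,0,1,0],
    [-0.4,0,0,0,0],
    [-0.6,0,0,0,0],
    [-1,0,0,0,0],
    [-1,0,0,0,0],
    [-1,0,0,0,0],
    [-1,0,0,0,0],
    [-1,0,0,0,0],
    [-1,0,0,0,0]
  ],
  "force": 35
}}

```text
time: 4.95
tool_pos: [0.4548, 0.4006, 0.0031]
tcp_rot: [-2.898, -1.211, -0.001]
wrist_force: [-0.7, -0.8, 5.8]
width: 0.283
grip_force: 33.9
```

```bash
python3 -c "
from h import *
go(.4545,.401,.001,45.4)
C=cam('side')
def crop(p,u,v,w,h): return cv2.resize(p[v-h:v+h,u-w:u+w],(400,300),interpolation=cv2.INTER_CUBIC)
save('c4',crop(C[0],278,325,40,30))"
```

```text
t 4.95 pos [0.4548 0.4006 0.0031] yaw 45.36 tilt [ 8.e-04  6.e-04 -1.e+00] F [-0.74 -0.75  5.85] w 0.283 g 33.91 q6 1.46
 tool mm [ 0.  -0.5  2.1] twist -0.04
```

View pics/c4.png

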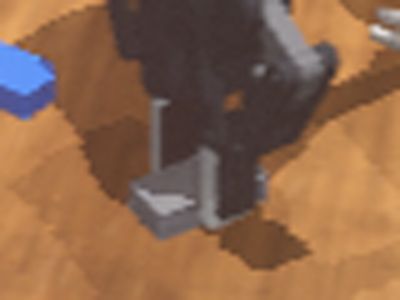

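The stone is gripped across its width. It may sit off centre along its length, so I'll lift it and check with predicted corners.

Emit:
{"method": "jog_arm", "body": {
  "motion": [
    [-1,0,0,-5,0],
    [-1,0,0,-15,0],
    [-1,0,0,-20,0],
    [-1,0,0,-20,0],
    [-1,0,0,-20,0],
    [-1,0,0,-20,0],
    [-1,0,0,-20,0],
    [-1,0,0,0,0],
    [-1,0,0,0,0],
    [-1,0,0,0,0]
  ]
}}

```text
time: 5.83
tool_pos: [0.4536, 0.3997, 0.1209]
tcp_rot: [2.898, 1.211, -0.003]
wrist_force: [-0.5, -0.1, -2.2]
width: 0.287
grip_force: 33.5
```

```bash
cat >> h.py <<'E'
def proj(n,P):
    c=bot.get_calibration(n); f=210/np.tan(np.radians(c["vfov"])/2)
    K=np.array([[f,0,c["cx"]],[0,f,c["cy"]],[0,0,1]])
    return cv2.projectPoints(np.array(P,float),np.array(c["rvec"],float),np.array(c["tvec"],float),K,None)[0][:,0]
E
python3 - <<'E'
from h import *
go(.4545,.401,.123,45.4)
s=bot.read_state(); R=cv2.Rodrigues(s["tcp_rot"])[0]; p=s["tool_pos"]
C=cam('side')
dz=p[2]-.0031
B=np.array([[a*25.5,b*12.5,0] for a in(-1,1) for b in(-1,1)])/1000
P=[]
for z in(0,.013):
    w=p+(R@B.T).T; w[:,2]=z+dz; P+=list(w)
uv=proj('side',P); print(uv.round(1))
u0,v0=uv.mean(0).astype(int); 
im=cv2.resize(C[0][v0-30:v0+30,u0-40:u0+40],(800,600),interpolation=cv2.INTER_CUBIC)
for q in uv: cv2.circle(im,tuple(int(x) for x in ((q-[u0-40,v0-30]+.5)*10)),4,(255,0,0),-1)
save('c5',im)
E
```

```text
t 5.83 pos [0.4536 0.3997 0.1209] yaw 45.36 tilt [-0.0015 -0.0012 -1.    ] F [-0.45 -0.13 -2.22] w 0.287 g 33.49 q6 1.46
 tool mm [ 1.6 -0.3 -2.1] twist -0.04
[[294.5 281.6]
 [286.7 275.6]
 [271.4 289.8]
 [263.8 283.5]
 [294.8 275.5]
 [286.8 269.6]
 [271.5 283.5]
 [263.9 277.3]]
```

View pics/c5.png

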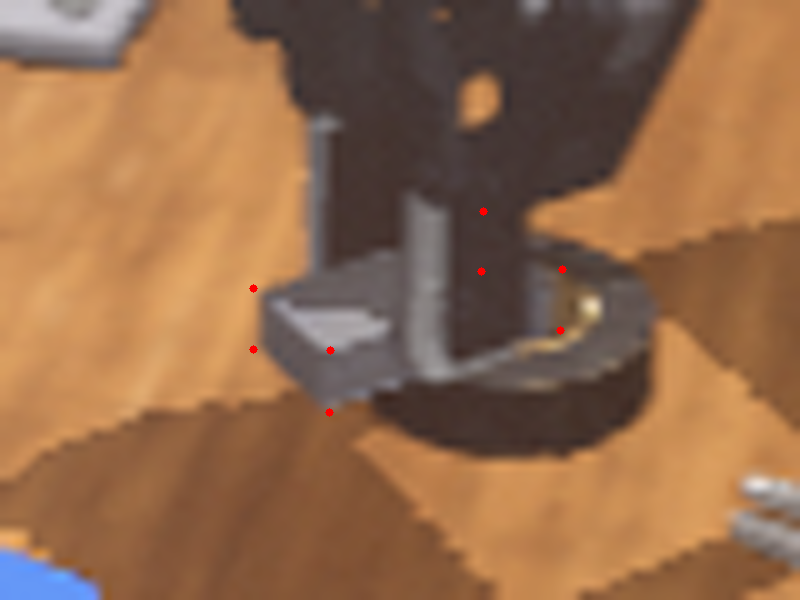

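The predicted corners match the held stone within about 1–2 mm, so it is centred. Moving over the dome.

Emit:
{"method": "jog_arm", "body": {
  "motion": [
    [-1,-10,11,0,0],
    [-1,-20,22,0,0],
    [-1,-23,25.2,0,0],
    [-1,-23,25.2,0,0],
    [-1,-23,25.2,0,0],
    [-1,-23,25.2,0,0],
    [-1,-23,25.2,0,0],
    [-1,-23,25.2,0,0],
    [-1,-23,25.2,0,0],
    [-1,-23,25.2,0,0]
  ]
}}

```text
time: 6.72
tool_pos: [0.4692, 0.0808, 0.1207]
tcp_rot: [-2.898, -1.211, 0.004]
wrist_force: [0.9, -0.9, -1.0]
width: 0.283
grip_force: 33.5
```

Emit:
{"method": "jog_arm", "body": {
  "motion": [
    [-1,-23,25.2,0,0],
    [-1,-23,25.2,0,0],
    [-1,-23,25.2,0,0],
    [-1,-23,25.2,0,0],
    [-1,-23,25.2,0,0],
    [-1,-23,25.2,0,0],
    [-1,-23,25.2,0,0],
    [-1,-23,25.2,0,0],
    [-1,-15,16.4,0,0],
    [-1,-5,5.5,0,0]
  ]
}}

```text
time: 7.55
tool_pos: [0.4853, -0.2223, 0.121]
tcp_rot: [-2.9, -1.207, 0.003]
wrist_force: [0.8, 0.3, -1.8]
width: 0.282
grip_force: 33.6
```

Emit:
{"method": "jog_arm", "body": {
  "motion": [
    [-1,0,0,0,0],
    [-1,0,0,0,0],
    [-1,0,0,0,0]
  ]
}}

```text
time: 7.8
tool_pos: [0.4857, -0.2176, 0.1214]
tcp_rot: [-2.897, -1.211, 0.002]
wrist_force: [0.3, 0.7, -0.6]
width: 0.286
grip_force: 33.6
```

Run:
```python
from h import *
go(.486,-.224,.075,45.4)
```

```text
t 7.8 pos [ 0.4857 -0.2176  0.1214] yaw 45.39 tilt [-0.0017  0.0014 -1.    ] F [ 0.31  0.7  -0.64] w 0.286 g 33.57 q6 0.31
 tool mm [-4.3  4.7 46.4] twist -0.01
```

Emit:
{"method": "jog_arm", "body": {
  "motion": [
    [-1,-2,2.4,12,0],
    [-1,-2.3,2.3,12,0],
    [-1,0,0,12,0],
    [-1,0,0,10,0],
    [-1,0,0,0,0],
    [-1,0,0,0,0],
    [-1,0,0,0,0]
  ]
}}

```text
time: 8.38
tool_pos: [0.487, -0.2253, 0.0761]
tcp_rot: [-2.898, -1.211, 0.0]
wrist_force: [0.2, -0.8, -1.4]
width: 0.283
grip_force: 33.6
```

Run:
```python
from h import *
go(.486,-.224,.055,45.4)
th=np.linspace(0,2*np.pi,60); ph=np.linspace(0,np.pi/2,30)
for n in("side","top"):
    P=[(.486+.04*np.cos(a)*np.cos(b),-.224+.04*np.sin(a)*np.cos(b),.012+.04*np.sin(b)) for a in th for b in ph]
    q=proj(n,P); print(n,"pred",q.min(0).round(1),q.max(0).round(1))
    p=np.load(n+"0.npz")['p']; u,v=((306,205),(340,228))[n=="top"]
    for vm in(110,125,140):
        m,s,c=blob(p,u,v,24,60,vm); print(vm,s)
# plate corners side check
C=cam('side'); im=cv2.resize(C[0][165:225,266:346],(800,600),interpolation=cv2.INTER_CUBIC)
q=proj("side",[(.486,-.224,.052)])[0]; print(q)
cv2.circle(im,tuple(int(x) for x in ((q-[266,165]+.5)*10)),4,(255,0,0),-1); save("c6",im)
```

```text
t 8.38 pos [ 0.487  -0.2253  0.0761] yaw 45.37 tilt [-3.e-04  2.e-04 -1.e+00] F [ 0.23 -0.8  -1.39] w 0.283 g 33.55 q6 0.3
 tool mm [ 0.2 -1.6 21.1] twist -0.03
side pred [292.8 195.2] [318.  212.8]
110 [289 196  34  20 519]
125 [289 196  34  20 513]
140 [289 196  34  20 474]
top pred [328.8 217.1] [350.4 238.5]
110 [330 218  21  20 325]
125 [331 218  19  19 281]
140 [332 219  17  17 234]
[305.92458599 196.07107601]
```

View pics/c6.png

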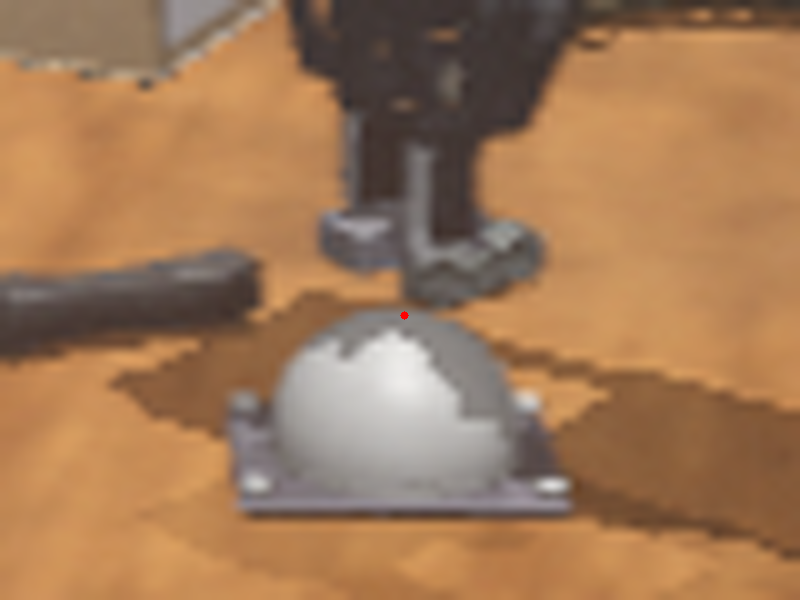

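The dome silhouette centre agrees with (0.487, -0.225) within about 1.5 mm, which is where the tool is. Lowering gently.

Emit:
{"method": "jog_arm", "body": {
  "motion": [
    [-1,0,0,6,0],
    [-1,0,0,6,0],
    [-1,0,0,4,0],
    [-1,0,0,2,0],
    [-1,0,0,0,0],
    [-1,0,0,0,0],
    [-1,0,0,0,0],
    [-1,0,0,0,0]
  ]
}}

```text
time: 9.1
tool_pos: [0.4872, -0.2255, 0.0585]
tcp_rot: [2.898, 1.211, 0.0]
wrist_force: [0.6, 0.1, -1.1]
width: 0.284
grip_force: 33.6
```

Run:
```python
from h import *
go(.487,-.225,.0555,45.4)
```

```text
t 9.1 pos [ 0.4872 -0.2255  0.0585] yaw 45.36 tilt [ 4.e-04 -2.e-04 -1.e+00] F [ 0.58  0.12 -1.07] w 0.284 g 33.57 q6 0.3
 tool mm [ 0.2 -0.5  3. ] twist -0.04
```

Emit:
{"method": "jog_arm", "body": {
  "motion": [
    [-1,0,0,1,0],
    [-1,0,0,1,0],
    [-1,0,0,0.5,0],
    [-1,0,0,0.5,0],
    [-1,0,0,0,0],
    [-1,0,0,0,0],
    [-1,0,0,0,0]
  ]
}}

```text
time: 9.68
tool_pos: [0.487, -0.2254, 0.0553]
tcp_rot: [-2.899, -1.211, 0.0]
wrist_force: [-0.7, -0.0, -1.9]
width: 0.287
grip_force: 33.6
```

Emit:
{"method": "jog_arm", "body": {
  "motion": [
    [-1,0,0,0.5,0],
    [-1,0,0,0,0],
    [-1,0,0,0,0]
  ]
}}

```text
time: 9.93
tool_pos: [0.4871, -0.2254, 0.055]
tcp_rot: [2.899, 1.211, 0.0]
wrist_force: [-0.1, -0.3, 0.8]
width: 0.282
grip_force: 33.7
```

Emit:
{"method": "jog_arm", "body": {
  "motion": [
    [-1,0,0,0.5,0],
    [-1,0,0,0,0],
    [-1,0,0,0,0]
  ]
}}

```text
time: 10.18
tool_pos: [0.4871, -0.2255, 0.0549]
tcp_rot: [2.898, 1.211, 0.0]
wrist_force: [-2.7, 0.8, 5.5]
width: 0.284
grip_force: 34.1
```

Emit:
{"method": "jog_arm", "body": {
  "motion": [
    [-1,0,0,-0.3,0],
    [-1,0,0,0,0],
    [-0.3,0,0,0,0],
    [-0.1,0,0,0,0],
    [0,0,0,0,0],
    [0,0,0,0,0],
    [0,0,0,0,0]
  ],
  "force": 20
}}

```text
time: 10.77
tool_pos: [0.4869, -0.2253, 0.0543]
tcp_rot: [-2.898, -1.211, 0.0]
wrist_force: [0.3, -0.5, -0.4]
width: 0.503
grip_force: 0.0
```

Run:
```python
from h import *
go(.487,-.2255,.155,45.4)
C=cam('side'); im=cv2.resize(C[0][165:225,266:346],(800,600),interpolation=cv2.INTER_CUBIC)
save("c7",im)
```

```text
t 10.77 pos [ 0.4869 -0.2253  0.0543] yaw 45.36 tilt [-2.e-04  1.e-04 -1.e+00] F [ 0.29 -0.55 -0.42] w 0.503 g 0.0 q6 0.3
 tool mm [-1.000e-01  2.000e-01 -1.007e+02] twist -0.04
```

View pics/c7.png

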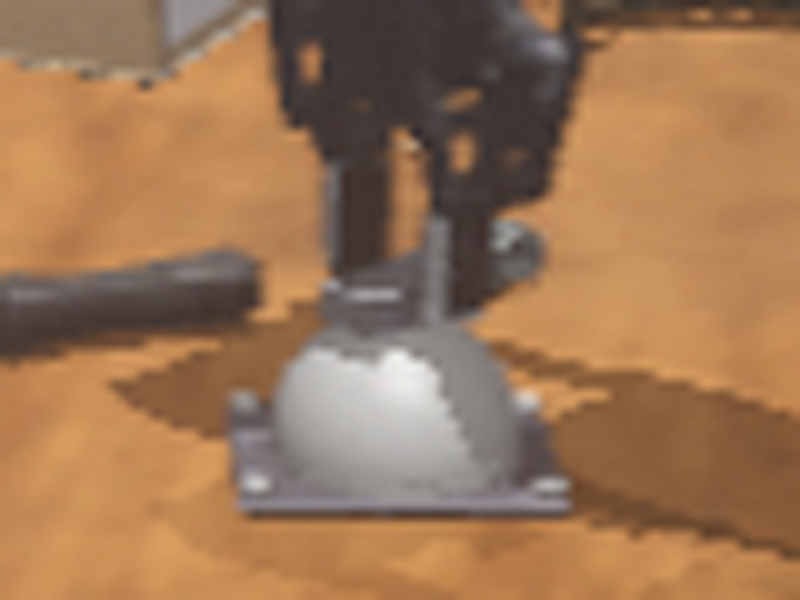

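The stone sits on the crown, with the fingers about 9 mm clear on both sides. I'll retract straight up and look again.

Emit:
{"method": "jog_arm", "body": {
  "motion": [
    [0,0,0,-2,0],
    [0,0,0,-4,0],
    [0,0,0,-8,0],
    [0,0,0,-14,0],
    [0,0,0,-18,0],
    [0,0,0,-18,0],
    [0,0,0,-18,0],
    [0,0,0,-18,0],
    [0,0,0,-18,0],
    [0,0,0,-18,0]
  ]
}}

```text
time: 11.65
tool_pos: [0.4871, -0.2254, 0.1925]
tcp_rot: [2.898, 1.211, 0.001]
wrist_force: [-0.5, -0.3, 0.2]
width: 0.502
grip_force: 0.0
```

Run:
```python
from h import *
hx,hy=.5795,.0235
go(.52,-.06,.19,87); go(hx,hy,.19,87)
C=cam('side'); im=cv2.resize(C[0][165:225,266:346],(800,600),interpolation=cv2.INTER_CUBIC)
save("c8",im)
```

```text
t 11.65 pos [ 0.4871 -0.2254  0.1925] yaw 45.36 tilt [ 1.e-03 -5.e-04 -1.e+00] F [-0.51 -0.32  0.21] w 0.502 g 0.0 q6 0.3
 tool mm [140.8 -92.8   2.4] twist -41.64
t 11.65 pos [ 0.4871 -0.2254  0.1925] yaw 45.36 tilt [ 1.e-03 -5.e-04 -1.e+00] F [-0.51 -0.32  0.21] w 0.502 g 0.0 q6 0.3
 tool mm [ 242.1 -109.2    2.5] twist -41.64
```

View pics/c8.png

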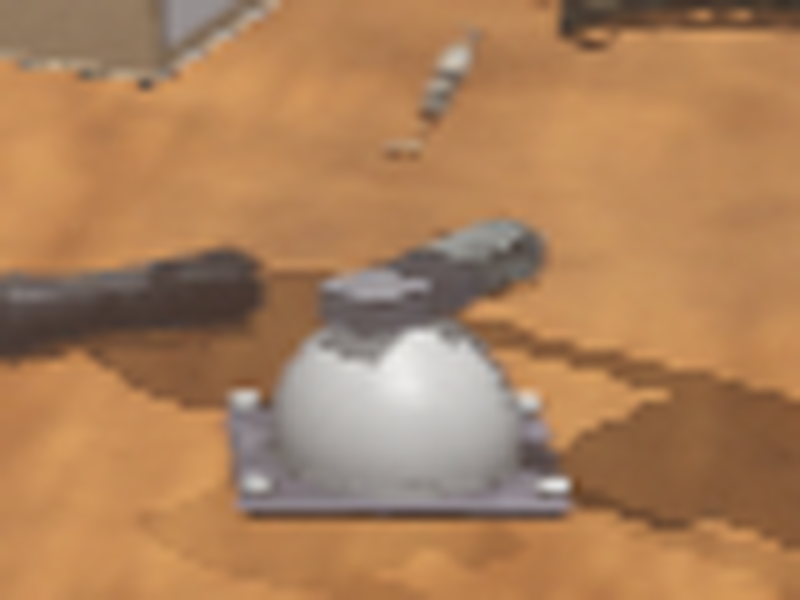

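The stone is balanced and level on the crown, with the pad visible behind it. Now to the handle.

Emit:
{"method": "jog_arm", "body": {
  "motion": [
    [0,30,-13.6,0,0],
    [0,30,-13.6,0,0],
    [0,30,-13.6,0,0],
    [0,30,-13.6,0,0],
    [0,30,-13.6,0,0],
    [0,30,-13.6,0,0],
    [0,30,-13.6,0,0],
    [0,30,-13.6,0,0]
  ]
}}

```text
time: 12.37
tool_pos: [0.5786, 0.0234, 0.1911]
tcp_rot: [2.898, 1.211, 0.001]
wrist_force: [-0.4, -0.1, 1.0]
width: 0.501
grip_force: 0.0
```

Emit:
{"method": "jog_arm", "body": {
  "motion": [
    [0,0,0,0,-6.9],
    [0,0,0,0,-6.9],
    [0,0,0,0,-6.9],
    [0,0,0,0,-6.9],
    [0,0,0,0,-6.9],
    [0,0,0,0,-6.9],
    [0,0,0,0,0],
    [0,0,0,0,0]
  ]
}}

```text
time: 13.03
tool_pos: [0.5782, 0.0219, 0.1909]
tcp_rot: [2.287, 2.154, 0.0]
wrist_force: [-0.5, -0.6, -0.7]
width: 0.503
grip_force: 0.0
```

Run:
```python
from h import *
go(.5795,.0235,.079,87)
```

```text
t 13.03 pos [0.5782 0.0219 0.1909] yaw 86.57 tilt [ 4.e-04  0.e+00 -1.e+00] F [-0.46 -0.65 -0.73] w 0.503 g 0.0 q6 0.05
 tool mm [  1.7   1.1 111.9] twist -0.43
```

Emit:
{"method": "jog_arm", "body": {
  "motion": [
    [0,1.5,1,14,0],
    [0,0,0,14,0],
    [0,0,0,14,0],
    [0,0,0,14,0],
    [0,0,0,10,0],
    [0,0,0,6,0],
    [0,0,0,6,0]
  ]
}}

```text
time: 13.62
tool_pos: [0.5792, 0.0232, 0.1121]
tcp_rot: [-2.285, -2.156, 0.0]
wrist_force: [0.2, 0.9, 0.7]
width: 0.501
grip_force: 0.0
```

Emit:
{"method": "jog_arm", "body": {
  "motion": [
    [0,0,0,6,0],
    [0,0,0,6,0],
    [0,0,0,6,0],
    [0,0,0,6,0],
    [0,0,0,6,0],
    [0,0,0,4,0],
    [0,0,0,0,0],
    [0,0,0,0,0]
  ]
}}

```text
time: 14.28
tool_pos: [0.5791, 0.0233, 0.0782]
tcp_rot: [-2.283, -2.157, 0.001]
wrist_force: [-0.5, 0.1, 0.9]
width: 0.501
grip_force: 0.0
```

Straddling the bar with no contact. Closing.

Emit:
{"method": "jog_arm", "body": {
  "motion": [
    [-0.3,0,0,0,0],
    [-0.5,0,0,0,0],
    [-0.7,0,0,0,0],
    [-1,0,0,0,0],
    [-1,0,0,0,0],
    [-1,0,0,0,0],
    [-1,0,0,0,0],
    [-1,0,0,0,0],
    [-1,0,0,0,0]
  ],
  "force": 60
}}

```text
time: 15.03
tool_pos: [0.5796, 0.0233, 0.0789]
tcp_rot: [2.283, 2.157, 0.001]
wrist_force: [0.6, 0.3, 2.0]
width: 0.09
grip_force: 58.5
```

Run:
```python
from h import *
go(.5795,.0235,.079,87)
```

```text
t 15.03 pos [0.5796 0.0233 0.0789] yaw 86.76 tilt [ 7.e-04  0.e+00 -1.e+00] F [0.56 0.31 1.99] w 0.09 g 58.5 q6 0.05
 tool mm [ 0.2 -0.1 -0.1] twist -0.24
```

Emit:
{"method": "jog_arm", "body": {
  "motion": [
    [-1,0,0.1,-6.5,0],
    [-1,0,0.4,-6.5,0],
    [-1,0,0.6,-6.5,0],
    [-1,0,0.9,-6.4,0],
    [-1,0,1.1,-6.4,0],
    [-1,0,1.4,-6.3,0],
    [-1,0,1.6,-6.3,0],
    [-1,0,1.9,-6.2,0],
    [-1,0,0,0,0],
    [-1,0,0,0,0]
  ]
}}

```text
time: 15.87
tool_pos: [0.5869, 0.0228, 0.1298]
tcp_rot: [-2.283, -2.157, 0.001]
wrist_force: [2.9, 0.2, -5.1]
width: 0.091
grip_force: 58.5
```

Run:
```python
from h import *
go(.5795,.0235,.079,87)
C=cam('side'); T=cam('top')
for n,X in(("side",C),("top",T)):
    u,v=((306,190),(340,228))[n=="top"]
    np.savez(n+"1.npz",p=X[0])
S=np.load("side0.npz")['p']
# stone check: non-dome change rows around crown
d=np.abs(C[0].astype(int)-S).sum(2)[180:205,285:335]>60
v,u=np.nonzero(d); print("stone diff",len(u),u.mean()+285,v.mean()+180,u.min()+285,u.max()+285)
# guard bright region in side
m,s,c=blob(C[0],220,195,45,50,150); print("guard",s)
```

```text
t 15.87 pos [0.5869 0.0228 0.1298] yaw 86.76 tilt [-6.e-04  0.e+00 -1.e+00] F [ 2.89  0.19 -5.06] w 0.091 g 58.48 q6 0.05
 tool mm [ 0.2 -7.4 50.8] twist -0.24
stone diff 109 303.8807339449541 195.1743119266055 298 312
guard [ 175  150   27   76 1275]
```

Emit:
{"method": "jog_arm", "body": {
  "motion": [
    [-1,0,2.1,-6.1,0],
    [-1,0,2.4,-6.0,0],
    [-1,0,2.6,-5.9,0],
    [-1,0,2.8,-5.8,0],
    [-1,0,3.1,-5.7,0],
    [-1,0,3.3,-5.6,0],
    [-1,0,3.5,-5.5,0],
    [-1,0,3.7,-5.3,0],
    [-1,0,0,0,0],
    [-1,0,0,0,0]
  ]
}}

```text
time: 16.8
tool_pos: [0.6092, 0.0215, 0.1765]
tcp_rot: [-2.281, -2.156, 0.004]
wrist_force: [-6.7, -0.2, -0.8]
width: 0.09
grip_force: 58.6
```

Emit:
{"method": "jog_arm", "body": {
  "motion": [
    [-1,0,3.9,-5.2,0],
    [-1,0,4.1,-5.0,0],
    [-1,0,4.3,-4.8,0],
    [-1,0,4.5,-4.7,0],
    [-1,0,0,0,0],
    [-1,0,0,0,0],
    [-1,0,0,0,0],
    [-1,0,0,0,0]
  ]
}}

```text
time: 17.47
tool_pos: [0.6255, 0.0205, 0.1971]
tcp_rot: [-2.281, -2.156, 0.005]
wrist_force: [-10.3, -0.5, 5.9]
width: 0.088
grip_force: 58.9
```

Run:
```python
from h import *
go(.5795,.0235,.079,87)
C=cam('side'); T=cam('top'); np.savez("e.npz",s=C[0],t=T[0],sd=C[1])
S=np.load("side0.npz")['p']
d=np.abs(C[0].astype(int)-S).sum(2)[180:205,285:335]>60
v,u=np.nonzero(d); print("stone diff",len(u),u.mean()+285,v.mean()+180,u.min()+285,u.max()+285)
# guard plane angle from side: edge of the left side face: bright pixels -> top edge line
W=xyz(C); hsv=cv2.cvtColor(C[0],cv2.COLOR_RGB2HSV)
y=.0174+.024   # guard left face plane, y ~ const
m=(hsv[...,1]<45)&(hsv[...,2]>120)
k=(W[...,0]>.6)&(W[...,0]<.8)&(abs(W[...,1]-y)<.03)&(W[...,2]>.13)&(W[...,2]<.32)
print("n",(m&k).sum())
q=W[m&k]; print(cv2.minAreaRect((q[:,[0,2]]*1000).astype(np.float32)))
```

```text
t 17.47 pos [0.6255 0.0205 0.1971] yaw 86.77 tilt [-4.4e-03 -2.0e-04 -1.0e+00] F [-10.29  -0.47   5.92] w 0.088 g 58.92 q6 0.05
 tool mm [  0.4 -45.5 118.3] twist -0.23
stone diff 109 303.8807339449541 195.1743119266055 298 312
n 522
((642.3110961914062, 181.43763732910156), (67.6019058227539, 194.74273681640625), 42.551124572753906)
```

Run:
```python
from h import *
e=np.load("e.npz"); S0=np.load("side0.npz")['p']
c=bot.get_calibration("side"); f=210/np.tan(np.radians(c["vfov"])/2)
R=cv2.Rodrigues(np.array(c["rvec"],float))[0]; o=-R.T@np.array(c["tvec"],float)
def rayy(uv,y):
    uv=np.atleast_2d(uv).astype(float); D=np.c_[(uv[:,0]-c["cx"])/f,(uv[:,1]-c["cy"])/f,np.ones(len(uv))]@R
    return o+D*((y-o[1])/D[:,1])[:,None]
hinge=np.array([.5795,.0235])+.165*np.array([np.cos(np.radians(-3.1)),np.sin(np.radians(-3.1))]); print("hinge",hinge)
for n,p in(("start",S0),("now",e['s'])):
    g=cv2.cvtColor(p,cv2.COLOR_RGB2GRAY)
    roi=np.zeros_like(g); roi[130:235,170:270]=g[130:235,170:270]
    L=cv2.createLineSegmentDetector().detect(roi)[0][:,0]
    out=[]
    for l in L:
        if np.hypot(l[2]-l[0],l[3]-l[1])<14: continue
        P=rayy(l.reshape(2,2),.041); a=P[0];b=P[1]
        if min(a[0],b[0])<.56 or max(a[0],b[0])>.82: continue
        out.append((round(np.hypot(*(b-a)[[0,2]])*1000),round(np.degrees(np.arctan2(b[2]-a[2],b[0]-a[0]))%180,1),a[[0,2]].round(3).tolist(),b[[0,2]].round(3).tolist()))
    print(n); [print(" ",x) for x in sorted(out,reverse=True)[:10]]
```

```text
hinge [0.74425855 0.014577  ]
start
  (141, np.float64(173.9), [0.801, 0.009], [0.661, 0.024])
  (106, np.float64(1.3), [0.737, 0.116], [0.631, 0.113])
  (104, np.float64(93.5), [0.808, 0.278], [0.814, 0.175])
  (78, np.float64(90.3), [0.76, 0.021], [0.759, 0.098])
  (75, np.float64(1.4), [0.641, 0.134], [0.716, 0.136])
  (68, np.float64(98.0), [0.737, 0.097], [0.746, 0.03])
  (65, np.float64(140.8), [0.672, 0.276], [0.723, 0.235])
  (63, np.float64(173.6), [0.568, 0.147], [0.631, 0.14])
  (60, np.float64(93.6), [0.8, 0.076], [0.804, 0.016])
  (52, np.float64(167.4), [0.71, 0.178], [0.66, 0.19])
now
  (104, np.float64(93.5), [0.807, 0.278], [0.814, 0.175])
  (78, np.float64(90.4), [0.76, 0.021], [0.759, 0.098])
  (72, np.float64(164.4), [0.637, 0.121], [0.568, 0.14])
  (68, np.float64(96.9), [0.738, 0.097], [0.746, 0.03])
  (60, np.float64(93.9), [0.8, 0.076], [0.804, 0.016])
  (51, np.float64(55.1), [0.655, 0.246], [0.684, 0.287])
  (46, np.float64(134.7), [0.792, 0.105], [0.76, 0.137])
  (43, np.float64(88.5), [0.801, 0.148], [0.799, 0.106])
  (42, np.float64(163.5), [0.588, 0.123], [0.628, 0.111])
  (42, np.float64(87.1), [0.602, 0.241], [0.599, 0.199])
```

Emit:
{"method": "jog_arm", "body": {
  "motion": [
    [-1,0,-0.5,-0.3,0],
    [-1,0,0,0,0],
    [-1,0,0,0,0],
    [-1,0,0,0,0],
    [-1,0,0,0,0],
    [-1,0,0,0,0]
  ]
}}

```text
time: 18.07
tool_pos: [0.6254, 0.0205, 0.197]
tcp_rot: [-2.282, -2.156, 0.004]
wrist_force: [-9.2, 0.1, 3.8]
width: 0.094
grip_force: 58.8
```

Run:
```python
from h import *
go(.5795,.0235,.079,87)
p,d=bot.read_camera("side"); S=np.load("side0.npz")['p']
q=np.abs(p.astype(int)-S).sum(2)[180:205,285:335]>60
v,u=np.nonzero(q); print("stone diff",len(u),u.mean()+285,v.mean()+180)
c=bot.get_calibration("side"); f=210/np.tan(np.radians(c["vfov"])/2)
R=cv2.Rodrigues(np.array(c["rvec"],float))[0]; o=-R.T@np.array(c["tvec"],float)
g=cv2.cvtColor(p,cv2.COLOR_RGB2GRAY); roi=np.zeros_like(g); roi[130:235,170:270]=g[130:235,170:270]
for l in cv2.createLineSegmentDetector().detect(roi)[0][:,0]:
  uv=l.reshape(2,2); D=np.c_[(uv[:,0]-c["cx"])/f,(uv[:,1]-c["cy"])/f,np.ones(2)]@R
  for y in(.041,):
    P=(o+D*((y-o[1])/D[:,1])[:,None])[:,[0,2]]; a=np.degrees(np.arctan2(*(P[1]-P[0])[::-1]))%180; n=np.hypot(*(P[1]-P[0]))*1000
    if n>18 and (30<a<60 or 120<a<150): print(round(n),round(a,1),P.round(3).tolist(),l.round(0))
```

```text
t 18.07 pos [0.6254 0.0205 0.197 ] yaw 86.76 tilt [-3.4e-03 -2.0e-04 -1.0e+00] F [-9.18  0.11  3.8 ] w 0.094 g 58.77 q6 0.05
 tool mm [  0.5 -45.6 118.2] twist -0.24
stone diff 110 303.94545454545454 195.1818181818182
25 121.1 [[0.583, 0.301], [0.596, 0.28]] [256. 134. 251. 143.]
52 55.5 [[0.654, 0.244], [0.684, 0.287]] [228. 155. 216. 138.]
24 142.4 [[0.62, 0.15], [0.639, 0.135]] [242. 192. 235. 197.]
45 130.6 [[0.793, 0.042], [0.764, 0.076]] [181. 224. 191. 213.]
29 124.4 [[0.706, 0.212], [0.722, 0.188]] [209. 166. 204. 175.]
25 128.1 [[0.764, 0.107], [0.779, 0.087]] [190. 203. 185. 209.]
46 134.5 [[0.792, 0.105], [0.76, 0.137]] [180. 202. 191. 192.]
34 51.4 [[0.636, 0.193], [0.615, 0.166]] [236. 176. 244. 186.]
33 54.8 [[0.658, 0.116], [0.639, 0.088]] [228. 203. 236. 213.]
26 140.2 [[0.77, 0.165], [0.75, 0.182]] [186. 182. 193. 176.]
28 139.6 [[0.796, 0.225], [0.775, 0.243]] [175. 159. 183. 153.]
22 127.4 [[0.739, 0.048], [0.726, 0.065]] [200. 224. 204. 218.]
56 140.1 [[0.68, 0.27], [0.723, 0.234]] [218. 144. 202. 157.]
```

The pad-constrained bar travel is 45.9 mm forward and 118 mm up on a 165 mm radius, which gives 43.8–45.8°. The force across the arc is about 3.8 N, which matches the spring. The stone hasn't moved since it was checked at 18°, so I'm handing in.

```bash
python3 -c "
from workcell import bot
print(bot.finish_job())"
```

```text
the job is handed in; nothing more can be done
None
```

I handed the job in at about 18 s with the oil stone balanced on the dome and the guard held by its bar at about 45° (43.8–45.8° from the tool's travel; edge angles in the camera image were too mixed to confirm it); `finish_job()` returned no verdict.

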